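# Park the crusher lever and hold the plunger gauge on the anvil

### The job

To check the anvil of the canister crusher, first swing its red-knobbed lever into the orange-marked notch, so that the press head is parked clear of the anvil. Then take the yellow plunger gauge out of its stand and hold it upright with its tip on the orange spot of the anvil, pressing gently so that the sprung plunger is about half way in, and finish while still holding it there, with the lever still in its notch and the canisters, tank, lens cap and clip left where they were.

Things in the scene. Friction and masses are not known exactly. Their poses are not given: they have to be found in the camera images.
- crusher: Fixed grey canister crusher, base 170 x 110 x 30 mm; steel anvil disc dia 54, top 40 mm up. Origin on the table under the anvil's centre; x points to the pivot post (70 mm off), y to the notch side. Quadrant plate (top at 78 mm, 99 to 131 mm from the pivot axis) with two notches between pairs of ribs: black-lined at 0.62 rad and the marked one, a 12 mm wide orange strip, at 1.05 rad.
- lever (a joint): Lever angle about the upright pivot, rad. 0: along the crusher's -x, press head over the anvil; grows towards the crusher's +y (clockwise from above); stop at 1.36. Starts 0 to 0.35; marked notch 1.05. A sprung ball must be pushed over a rib to enter or leave a notch (3 N at the knob); within 0.05 rad of its middle it drops in and centres. Elsewhere the lever stays as left.
- knob (a point): Point on the axis of the lever's upright red knob (dia 20 mm, from 100 to 140 mm above the table), 120 mm above the table and 150 mm from the pivot axis. Below it the lever arm, 18 mm wide, top at 100 mm; the press head under the arm is a disc of dia 44 mm, 70 mm from the pivot, 78 to 88 mm above the table.
- pivot (a point): Point on the upright pivot axis of the lever, 100 mm above the table (top of the lever arm); a 20 mm radius hub with a 4 mm high screw head stands there.
- notch (a point): Where knob comes to lie when the lever is in the orange-marked notch: 150 mm from the pivot axis, 120 mm above the table.
- spot (a point): Centre of the flat orange spot (dia 20 mm) on the top of the anvil, 40 mm above the table; hidden from above by the press head until the lever is swung away.
- stand: Fixed black block 70 x 70 x 60 mm high with a through hole of dia 19 mm in its middle, in which the gauge stands. Origin at the centre of its underside.
- gauge: Loose plunger gauge, 0.11 kg, upright in the stand, collar on its top. Origin: centre of the collar's underside (60 mm up at the start), z up. Upwards: collar dia 30 x 6 mm; yellow square grip 22 x 22 mm, flats square to x and y, from 6 to 70 mm; black cap dia 18 to 78 mm. Downwards: steel nose dia 13 to -30 mm, plunger dia 8 to -46 mm. Lift 50 mm to clear the stand.
- plunger (a joint): How far the gauge's sprung plunger is pushed in, m: 0 free, 0.014 bottomed. Spring: 0.6 N to start, plus 350 N/m (about 3 N at half way).
- tip (a point): The lowest point of the plunger's rounded tip (ball of dia 8 mm); 46 mm below the gauge's origin when free.
- tank: Loose black plastic changing tank, dia 94 x 116 mm high, with a red twist cap. Origin at the centre of its underside. Leave alone. Tank and stand may change sides.
- can_low: Loose blue film canister with grey lid, dia 33 x 51 mm, lower one of a stack of two. Origin at the centre of its underside. Leave alone.
- can_high: The upper canister of the stack, same size. Leave alone.
- can_solo: A single loose blue canister, same size. Leave alone.
- lens_cap: Loose chrome lens cap, dia 58 x 9 mm, lying flat. Origin at the centre of its underside. Leave alone.
- clip: Loose steel tweezer-like clip, 120 x 34 x 8 mm, lying flat along its x. Origin at the centre of its underside. Leave alone.
There are look-alikes about, which are no part of the job. Leave any brown look-alike of the stand alone.

How it is judged:
By the outcome, as a careful person would: the job done as asked, in the order asked, and still so for the second after the job is handed in, while the arm keeps its last pose, push and grip.
It also fails if it takes over 53 s, if anything falls off the work surface, if the arm or the gripper's body presses on something with over 40 N, if the wrist force passes 120 N, or if a joint passes its speed limit or range.

### The arm

A 6-joint arm with a two-finger parallel gripper is mounted at the origin on the work surface. World frame = base frame: x ahead of the robot, y to its left, z up, the work surface at z = 0. Lengths are in mm, angles in rad, forces in N, time in s.
With the tool pointing down it reaches from about 350 to 975 mm from the base axis. Payload 7.1 kg.
Tool frame: the origin (TCP) lies between the finger pads; the fingertips stand 14 mm ahead of it and the grasp point (between the pads) lies 5 mm behind it (ctrl.tcp_to_tips is the distance from the TCP to the fingertips, in mm); z points along the fingers, y is the line along which they close (so a half turn about z gives the same grasp; the last joint's range is limited). The gripper opens to 88 mm and grips with 3 to 60 N. Pads are 20 mm wide; open, the fingers measure 115 mm over their backs; the gripper's body (75 mm by 178 mm) begins 61 mm behind the grasp point.
Start: joints at [1.238, 0.423, 1.63, -0, 1.089, -0.019], TCP at [192.89, 594.473, 236.675] pointing down, gripper open.
Joint ranges: [-3, 3], [-0.9, 2.11], [0.09, 2.58], [-1.31, 4.45], [0.11, 2.69], [-2.54, 2.54]. Speed limits (rad/s): [2.39, 2.39, 3.01, 3.14, 3.14, 3.14].

### API

Orientations are given as a rotation vector (axis times angle).
In Python, from workcell import ctrl gives the robot as it stands.
- The arm moves only by the tool apply_moves, never from a script. Its argument "series" is a list that holds one entry, the list of rows, each a list of 7 numbers: the shift along the tool's x, y, z in cm, then the turn, a rotation vector about the tool's x, y, z in degrees, then the opening, from 0 (shut) to 1 (fully open). A call has 1 to 12 rows; each row shifts and turns the commanded pose from where the row before left it, along the tool's axes as they then stand; what a row does not reach is not made up. A row lasts 1/10 s, in which the tool goes at most 50 mm and 8.59 degrees, less where a joint would pass 70% of its speed; a pose out of reach is approached as far as the arm can. A call with a gripper value outside its range is refused whole. The fingers move at their own pace and stop on an object; the grip force is fixed at half the most. Time passes only in rows, so rows that do not move let the fingers close. It gives the time, the measured TCP pose, the force and the opening at its end, in the units of the state.
- ctrl.get_obs(): the state, without advancing time (a new reading comes with each control period).
- ctrl.get_image(name): name is "scene" or "top"; returns a dict with "img" (480x640x3 uint8, blue, green, red), "K" (3x3 intrinsics, pixels), "cam_to_world" (4x4, takes a point from camera to world coordinates). Camera axes: x right, y down, z forward; pixel columns grow to the right and rows downward; lengths in mm; the calibration is good to about 2 mm. A picture is of the moment at which its call begins. There is no depth.
- ctrl.close_job(): hands the job in, once; it reports no verdict.
The state is a dict: "t": time; "qpos": joint angles; "qvel": joint speeds; "joint_torque": joint torques, N m; "ee_pos": TCP position; "orientation": TCP orientation; "ft_force": force on the tool from outside, world axes, zero at the start; "moment": the same for the moment, N m; "width": finger opening in mm.
Only numpy, scipy, OpenCV 4.12 (cv2) and the standard library are available. Lean on these libraries where they do the work, as an engineer would, in place of code of your own. Each camera call takes 0.05 s, during which the arm holds its last target. There are 200 camera calls.

## Working session

There is one attempt and no reset: what is moved stays moved. The work goes in short steps, Python scripts to look and compute and a tool call to move; the robot and the scene stay as the last step left them, time stands still between calls to the robot, and variables do not carry over. Pictures are saved under pics/ and viewed, on a budget of 10 in all, crops included, one or two more only if the job needs it, and the job is handed in when it is done.

Besides the shell and the picture viewer there is one more tool, called after "Emit:" as name(argument=value, ...) on one line, values as JSON. apply_moves: Moves the arm, as the interface text tells. Its arguments: {"type":"object","properties":{"series":{"type":"array","items":{"type":"array","items":{"type":"array","items":{"type":"number"}}}}},"required":["series"]}

```bash
mkdir -p pics
cat > h.py <<'E'
import numpy as np, cv2
from workcell import ctrl
def cap(n):
    d=ctrl.get_image(n); return d["img"].copy(),np.array(d["K"]),np.array(d["cam_to_world"])
def ray(K,T,u,v,z):
    d=T[:3,:3]@np.linalg.inv(K)@np.array([u,v,1.]); o=T[:3,3]; return o+d*(z-o[2])/d[2]
def proj(K,T,p):
    c=T[:3,:3].T@(np.array(p,float)-T[:3,3]); q=K@c; return q[:2]/q[2]
def save(n,f):
    im,K,T=cap(n); cv2.imwrite(f,im); np.savez(f+'.npz',img=im,K=K,T=T); return im,K,T
def load(f):
    d=np.load(f+'.npz'); return d['img'],d['K'],d['T']
E
python3 - <<'E'
from h import *
for n in("scene","top"):
    im,K,T=save(n,f"pics/{n}0.png"); print(n,K.round(1).tolist(),T.round(3).tolist())
print(ctrl.get_obs())
E
```

```text
scene [[441.8, 0.0, 319.6], [0.0, 441.8, 240.6], [0.0, 0.0, 1.0]] [[0.321, 0.48, -0.817, 1261.704], [0.947, -0.162, 0.277, -205.856], [0.001, -0.862, -0.506, 557.544], [0.0, 0.0, 0.0, 1.0]]
top [[615.4, 0.0, 311.2], [0.0, 615.4, 246.6], [0.0, 0.0, 1.0]] [[-0.024, -0.98, 0.199, 266.813], [-1.0, 0.026, 0.011, 40.696], [-0.016, -0.199, -0.98, 1522.723], [0.0, 0.0, 0.0, 1.0]]
{'t': 0.1, 'qpos': array([ 1.23800040e+00,  4.23761227e-01,  1.63059727e+00,  1.53085057e-05,
        1.08857580e+00, -1.89812622e-02]), 'qvel': array([ 0.0008438 , -0.00226912, -0.00193304,  0.00146736,  0.00038694,
       -0.00152433]), 'joint_torque': array([-2.21389760e-04, -5.45611560e+01, -2.74320316e+01,  6.45359536e-02,
        1.87967776e-02, -5.40555811e-05]), 'ee_pos': array([192.73776135, 594.04526186, 235.98780882]), 'orientation': array([-4.90890877e-01, -3.10275158e+00,  2.07105155e-03]), 'ft_force': array([-0.5094173 , -0.94800976,  0.30902766]), 'moment': array([ 0.01612751, -0.04513675, -0.01815051]), 'width': 87.9033807472625}
```

```bash
ls .
```

```text
h.py
pics
```

View pics/scene0.png

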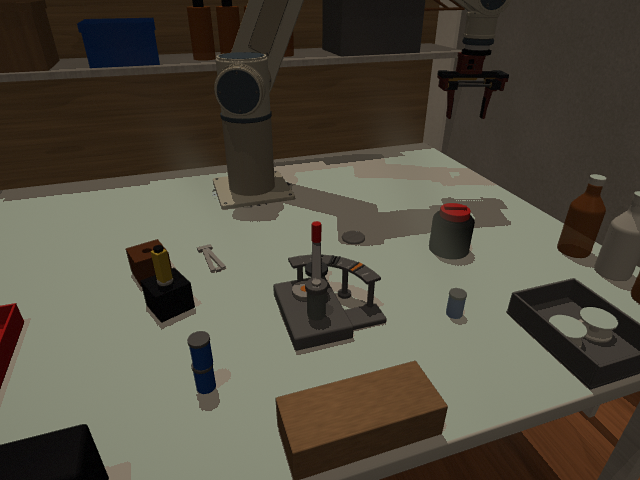

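View pics/top0.png

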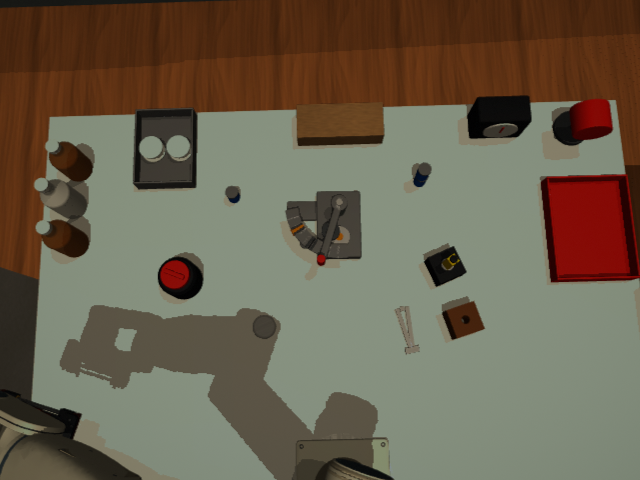

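The top view shows the knob (red) at about (321,260), the pivot (338,203), the orange notch strip (297,229), and the black stand with the yellow gauge at (447,265). The look-alikes are the brown stand at (464,320), the tank's red cap at (174,275), and the red mug and tray at the right, plus the black timer at (498,118). I choose the small red knob on the lever and the yellow grip in the black block. Next I'll check both in a close crop and measure.

Run:
```python
from h import *
R={}
for n,box in(("top",(270,180,490,350)),("scene",(120,200,420,360))):
    im,K,T=load(f"pics/{n}0.png"); x0,y0,x1,y1=box
    h=cv2.cvtColor(im,cv2.COLOR_BGR2HSV); m0=np.zeros(h.shape[:2],np.uint8); m0[y0:y1,x0:x1]=255
    for c,lo,hi in(("red",(0,180,90),(5,255,255)),("red2",(174,180,90),(180,255,255)),("orange",(9,170,120),(18,255,255)),("yellow",(20,150,60),(32,255,255))):
        m=cv2.inRange(h,lo,hi)&m0
        k,l,s,ce=cv2.connectedComponentsWithStats(m)
        for i in range(1,k):
            if s[i,4]>=6: print(n,c,s[i].tolist(),ce[i].round(1))
a=cv2.imread('pics/top0.png')[180:350,280:490]; b=cv2.imread('pics/scene0.png')[215:350,120:400]
a=cv2.resize(a,None,fx=3.0,fy=3.0,interpolation=2)
b=cv2.resize(b,(800,386),interpolation=2)
cv2.imwrite('pics/cropT.png',cv2.convertScaleAbs(a,alpha=1.6)); cv2.imwrite('pics/cropS.png',cv2.convertScaleAbs(b,alpha=1.6))
```

```text
top red [317, 255, 8, 8, 53] [320.6 258.3]
top orange [292, 225, 12, 8, 28] [297.2 228.4]
top orange [337, 233, 6, 7, 24] [339.9 236.8]
top yellow [447, 253, 13, 16, 47] [451.8 260.7]
scene red [312, 222, 9, 4, 30] [316.  223.4]
scene orange [351, 263, 11, 8, 24] [356.2 266.2]
scene orange [301, 286, 4, 5, 18] [302.7 288. ]
scene yellow [151, 249, 15, 7, 41] [157.8 252.2]
```

View pics/cropT.png

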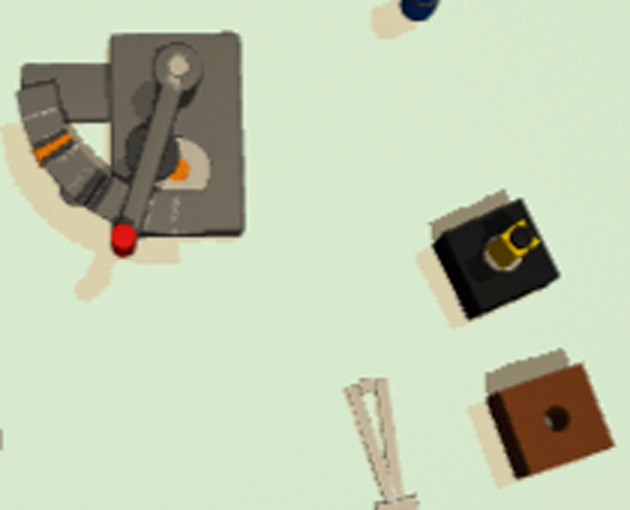

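The crop confirms it: the lever's red knob is at crop (124,237), the orange notch strip (53,146), the spot half hidden at (180,170), and the yellow gauge with black cap (520,238) in the black stand. The brown block is empty.

Run:
```python
from h import *
im,K,T=load("pics/top0.png")
c=lambda u,v,z: ray(K,T,u/3+280-.33,v/3+180-.33,z)
np.set_printoptions(precision=1,suppress=True)
P=c(178,65,104);kn=c(124,230,140);st=ray(K,T,297.2,228.4,78)
base=np.array([c(111,34,30),c(240,33,30),c(244,234,30),c(112,234,30)])
print("P",P,"knobtop",kn,np.hypot(*(kn-P)[:2]),"strip",st,np.hypot(*(st-P)[:2]))
print(base, base.mean(0))
s=np.array([c(437,241,60),c(521,200,60),c(559,276,60),c(470,320,60)]);print("stand",s,s.mean(0),"sides",[np.linalg.norm(s[i]-s[i-1]) for i in range(4)])
print("cap",c(520,238,138),"collar",c(504,254,66))
print([np.degrees(np.arctan2(*(s[i]-s[j])[[1,0]])) for i,j in((1,0),(2,1),(2,3),(3,0))])
yaw=[np.degrees(np.arctan2(*(base[i]-base[j])[[1,0]])) for i,j in((0,3),(1,2))];print("yaw",yaw)
a=lambda p:np.degrees(np.arctan2(*(p-P)[[1,0]]))
print("lever dir",a(kn),"strip dir",a(st),"yaw from strip", a(st)-180+np.degrees(1.05))
# scene checks
im,K2,T2=load("pics/scene0.png")
print(ray(K2,T2,316,224,140),ray(K2,T2,356.2,266.2,78))
for p in(P,[*c(520,238,138)],[*kn]): print(proj(K2,T2,p))
```

```text
P [663.9 -13.1 104. ] knobtop [524.8  33.6 140. ] 146.68811972020882 strip [606.4  88.9  78. ] 117.00624507966077
[[713.2  39.5  30. ]
 [711.  -68.8  30. ]
 [539.4 -65.3  30. ]
 [542.3  43.   30. ]] [626.5 -12.9  30. ]
stand [[ 524.1 -217.6   60. ]
 [ 555.8 -287.1   60. ]
 [ 493.2 -313.1   60. ]
 [ 459.6 -240.    60. ]] [ 508.2 -264.5   60. ] sides [np.float64(68.21847860724208), np.float64(76.3981901874017), np.float64(67.82609570210626), np.float64(80.43842424265178)]
cap [ 511.  -266.9  138. ] collar [ 511.1 -269.2   66. ]
[np.float64(-65.46224927396626), np.float64(-157.5241424363094), np.float64(-65.37122328997712), np.float64(-160.91331266462407)]
yaw [np.float64(-1.1856463601271072), np.float64(-1.161436586812644)]
lever dir 161.42908776249934 strip dir 119.4102987654427 yaw from strip -0.42913274582085137
[524.   36.6 140. ] [604.5  92.3  78. ]
[314.2 282.5]
[156.4 246.9]
[314.7 224.4]
```

View pics/cropS.png

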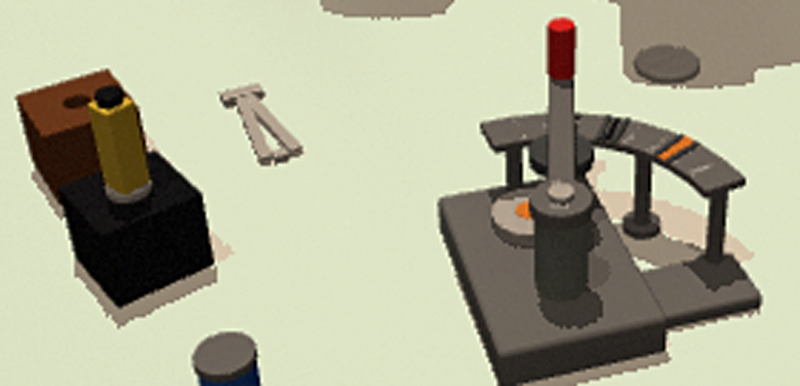

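The side crop agrees: the pivot hub, orange strip, red knob and gauge sit where the rays put them. The two views agree within about 3 mm on the knob and the strip, and the radii are right (147 and 117 mm). Moving above the knob now. The tool's y axis already points along the knob's tangent (72°).

Add to h.py:
```python
from scipy.spatial.transform import Rotation as Ro
def go(p,yaw=None):
    "tool-frame shift in cm to p, and turn about tool z (deg) to bring tool y to yaw (mod 180)"
    o=ctrl.get_obs(); R=Ro.from_rotvec(o['orientation']).as_matrix()
    yy=np.degrees(np.arctan2(R[1,1],R[0,1])); tilt=np.degrees(np.arccos(-R[2,2]))
    print('t',o['t'],'pos',o['ee_pos'].round(1),'yaw',yy.round(1),'tilt',tilt.round(2),'w',round(o['width'],1),'F',o['ft_force'].round(1),'q6',o['qpos'][5].round(2))
    print('shift cm',(R.T@(np.array(p)-o['ee_pos'])/10).round(2),'turn z', None if yaw is None else round(-((yaw-yy+90)%180-90),1))
```

```text
(no output)
```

Emit:
apply_moves(series=[[[-2.0, -1.8, 0, 0, 0, 0, 0.55], [-2.9, -2.5, 0, 0, 0, 0, 0.55], [-2.9, -2.5, 0, 0, 0, 0, 0.55], [-2.9, -2.5, 0, 0, 0, 0, 0.55], [-2.9, -2.5, 0, 0, 0, 0, 0.55], [-2.9, -2.5, 0, 0, 0, 0, 0.55], [-2.9, -2.5, 0, 0, 0, 0, 0.55], [-2.9, -2.5, 0, 0, 0, 0, 0.55], [-2.9, -2.5, 0, 0, 0, 0, 0.55], [-2.9, -2.5, 0, 0, 0, 0, 0.55], [-2.9, -2.5, 0, 0, 0, 0, 0.55], [-2.9, -2.5, 0, 0, 0, 0, 0.55]]])

```text
t: 1.3
ee_pos: [425.3, 209.6, 236.6]
orientation: [-0.491, -3.103, 0.0]
ft_force: [1.1, -0.3, 0.5]
width: 48.3
```

```bash
python3 -c "
from h import *
go([524,35,200],71)"
```

```text
t 1.3 pos [425.3 209.6 236.6] yaw 72.0 tilt 0.02 w 48.3 F [ 1.1 -0.3  0.5] q6 -0.82
shift cm [-14.78 -13.56   3.66] turn z 1.0
```

Emit:
apply_moves(series=[[[-2.9, -2.7, 0.7, 0, 0, 0, 0.55], [-2.9, -2.7, 0.7, 0, 0, 0, 0.55], [-2.9, -2.7, 0.7, 0, 0, 0, 0.55], [-2.9, -2.7, 0.7, 0, 0, 0, 0.55], [-2.0, -1.6, 0.5, 0, 0, 0, 0.55], [0, 0, 0, 0, 0, 0, 0.55]]])

```text
t: 1.9
ee_pos: [516.9, 48.9, 202.8]
orientation: [-0.496, -3.102, 0.001]
ft_force: [0.3, 0.5, -0.4]
width: 48.2
```

Run:
```python
from h import *
go([524,35,122],71)
im,K,T=save("scene","pics/scene1.png")
a=cv2.resize(im[150:350,220:420],None,fx=3,fy=3,interpolation=2)
cv2.imwrite("pics/c1.png",cv2.convertScaleAbs(a,alpha=1.6))
```

```text
t 1.9 pos [516.9  48.9 202.8] yaw 71.8 tilt 0.05 w 48.2 F [ 0.3  0.5 -0.4] q6 -1.18
shift cm [-1.11 -1.09  8.08] turn z 0.8
```

View pics/c1.png

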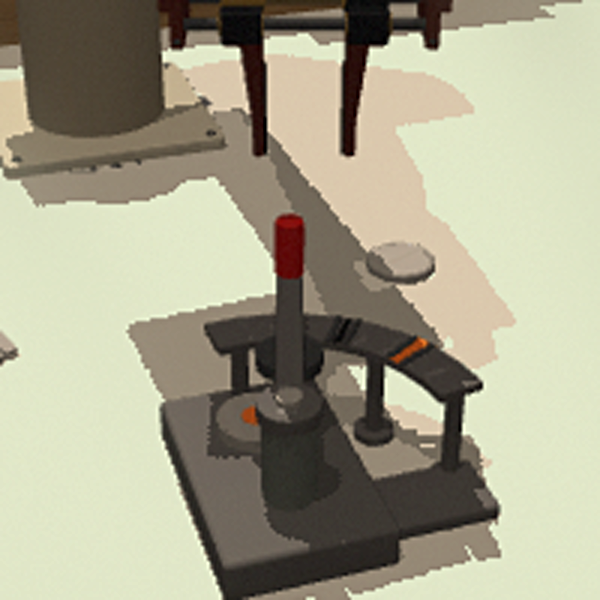

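The fingers (crop about 258 and 348, row 155) straddle the knob (crop 289,245) and sit 1 cm to its +y side, as computed. I'll correct, descend and grip.

Emit:
apply_moves(series=[[[-1.1, -1.1, 0, 0, 0, 0, 0.55], [0, 0, 1.5, 0, 0, 0, 0.55], [0, 0, 2.0, 0, 0, 0, 0.55], [0, 0, 2.0, 0, 0, 0, 0.55], [0, 0, 1.5, 0, 0, 0, 0.55], [0, 0, 1.0, 0, 0, 0, 0.55], [0, 0, 0, 0, 0, 0, 0.4], [0, 0, 0, 0, 0, 0, 0.3], [0, 0, 0, 0, 0, 0, 0.15], [0, 0, 0, 0, 0, 0, 0.1], [0, 0, 0, 0, 0, 0, 0.1], [0, 0, 0, 0, 0, 0, 0.1]]])

```text
t: 3.15
ee_pos: [523.6, 37.4, 124.4]
orientation: [0.491, 3.102, 0.0]
ft_force: [0.0, -1.3, 6.3]
width: 20.0
```

Run:
```python
from h import *
go([524,35,122],71)
P=np.array([664,-13.]);p=ctrl.get_obs()['ee_pos'][:2]-P;print(np.hypot(*p),np.degrees(np.arctan2(p[1],p[0])))
```

```text
t 3.15 pos [523.6  37.4 124.4] yaw 72.0 tilt 0.07 w 20.0 F [ 0.  -1.3  6.3] q6 -1.21
shift cm [-0.12 -0.21  0.24] turn z 1.0
149.21662601333938 160.26162492243273
```

Emit:
apply_moves(series=[[[-0.05, 0.9, 0, 0, 0, 3.44, 0.1], [-0.05, 0.9, 0, 0, 0, 3.44, 0.1], [-0.05, 0.9, 0, 0, 0, 3.44, 0.1], [-0.05, 0.9, 0, 0, 0, 3.44, 0.1], [-0.05, 0.9, 0, 0, 0, 3.44, 0.1], [-0.05, 0.9, 0, 0, 0, 3.44, 0.1], [-0.05, 0.9, 0, 0, 0, 3.44, 0.1], [-0.05, 0.9, 0, 0, 0, 3.44, 0.1], [-0.05, 0.9, 0, 0, 0, 3.44, 0.1], [-0.05, 0.9, 0, 0, 0, 3.44, 0.1], [-0.05, 0.9, 0, 0, 0, 3.44, 0.1], [-0.05, 0.9, 0, 0, 0, 3.44, 0.1]]])

```text
t: 4.35
ee_pos: [591.1, 118.6, 124.4]
orientation: [-1.557, -2.728, 0.0]
ft_force: [-1.8, -0.3, 5.3]
width: 19.2
```

Emit:
apply_moves(series=[[[0, 0, 0, 0, 0, 0, 0.1], [0, 0, 0, 0, 0, 0, 0.1]]])

```text
t: 4.55
ee_pos: [591.4, 118.7, 124.4]
orientation: [1.553, 2.731, 0.001]
ft_force: [-3.0, 0.9, 7.0]
width: 19.6
```

Run:
```python
from h import *
go([591.3,118.2,124],29)
P=np.array([664,-13.]);p=ctrl.get_obs()['ee_pos'][:2]-P;print(np.hypot(*p),np.degrees(np.arctan2(p[1],p[0])))
save("top","pics/top2.png")
im,K,T=save("scene","pics/scene2.png")
a=cv2.resize(im[150:350,220:420],None,fx=3,fy=3,interpolation=2)
cv2.imwrite("pics/c2.png",cv2.convertScaleAbs(a,alpha=1.6))
```

```text
t 4.55 pos [591.4 118.7 124.4] yaw 30.8 tilt 0.05 w 19.6 F [-3.   0.9  7. ] q6 -0.36
shift cm [-0.04 -0.04  0.04] turn z 1.8
150.39847258991696 118.86253381568528
```

View pics/c2.png

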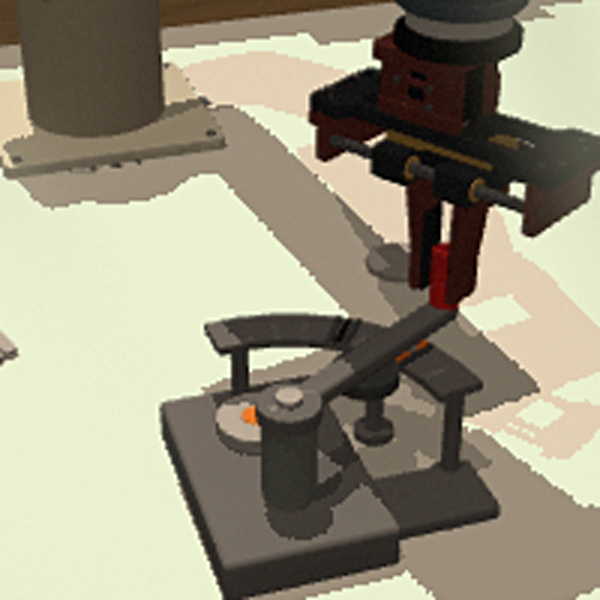

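The lever now lies over the orange strip (crop 410,350) and the anvil spot is uncovered. I'll release and rise.

Emit:
apply_moves(series=[[[0, 0, 0, 0, 0, 0, 0.3], [0, 0, 0, 0, 0, 0, 0.5], [0, 0, 0, 0, 0, 0, 0.5], [0, 0, -1.5, 0, 0, 0, 0.5], [0, 0, -3, 0, 0, 0, 0.5], [0, 0, -3.5, 0, 0, 0, 0.5], [0, 0, -3, 0, 0, 0, 0.5], [0, 0, -1, 0, 0, 0, 0.5]]])

```text
t: 5.45
ee_pos: [592.9, 118.6, 248.0]
orientation: [1.551, 2.727, 0.006]
ft_force: [0.4, -0.4, 0.1]
width: 44.0
```

Run:
```python
from h import *
go([511,-268,230],23); go([511,-268,230],-67)
```

```text
t 5.45 pos [592.9 118.6 248. ] yaw 30.7 tilt 0.35 w 44.0 F [ 0.4 -0.4  0.1] q6 -0.36
shift cm [-29.04 -26.82   1.71] turn z 7.7
t 5.45 pos [592.9 118.6 248. ] yaw 30.7 tilt 0.35 w 44.0 F [ 0.4 -0.4  0.1] q6 -0.36
shift cm [-29.04 -26.82   1.71] turn z -82.3
```

Emit:
apply_moves(series=[[[-1.5, -1.4, 0, 0, 0, 0, 0.6], [-2.6, -2.4, 0, 0, 0, 0, 0.6], [-2.6, -2.4, 0, 0, 0, 0, 0.6], [-2.6, -2.4, 0, 0, 0, 0, 0.6], [-2.6, -2.4, 0, 0, 0, 0, 0.6], [-2.6, -2.4, 0, 0, 0, 0, 0.6], [-2.6, -2.4, 0, 0, 0, 0, 0.6], [-2.6, -2.4, 0, 0, 0, 0, 0.6], [-2.6, -2.4, 0, 0, 0, 0, 0.6], [-2.0, -1.8, 0, 0, 0, 0, 0.6], [0, 0, 0, 0, 0, 4, 0.6], [0, 0, 0, 0, 0, 4, 0.6]]])

```text
t: 6.65
ee_pos: [522.1, -205.9, 243.2]
orientation: [-1.745, -2.611, 0.0]
ft_force: [0.1, -0.6, 0.0]
width: 52.6
```

Run:
```python
from h import *
go([511,-268,230],23)
im,K,T=save("top","pics/top3.png")
h=cv2.cvtColor(im,cv2.COLOR_BGR2HSV)
P=np.array([664,-13.])
for c,lo,hi,z in(("red",(0,180,90),(5,255,255),140),("orange",(9,170,120),(18,255,255),40)):
    m=cv2.inRange(h,lo,hi);m[:180]=0;m[290:]=0;m[:,:270]=0;m[:,370:]=0
    k,l,s,ce=cv2.connectedComponentsWithStats(m)
    for i in range(1,k):
        if s[i,4]>=6: p=ray(K,T,*ce[i],z);d=p[:2]-P;print(c,s[i],p.round(1),np.hypot(*d).round(1),np.degrees(np.arctan2(d[1],d[0])).round(1))
a=cv2.resize(im[180:350,280:490],None,fx=3,fy=3,interpolation=2)
cv2.imwrite("pics/c3.png",cv2.convertScaleAbs(a,alpha=1.6))
```

```text
t 6.65 pos [ 522.1 -205.9  243.2] yaw 22.5 tilt 0.06 w 52.6 F [ 0.1 -0.6  0. ] q6 -0.79
shift cm [-5.31 -3.4   1.32] turn z -0.5
red [280 226   8   8  51] [589.7 117.8 140. ] 150.5 119.6
orange [335 233   8   7  44] [593.1 -11.7  40. ] 70.9 178.9
```

View pics/c3.png

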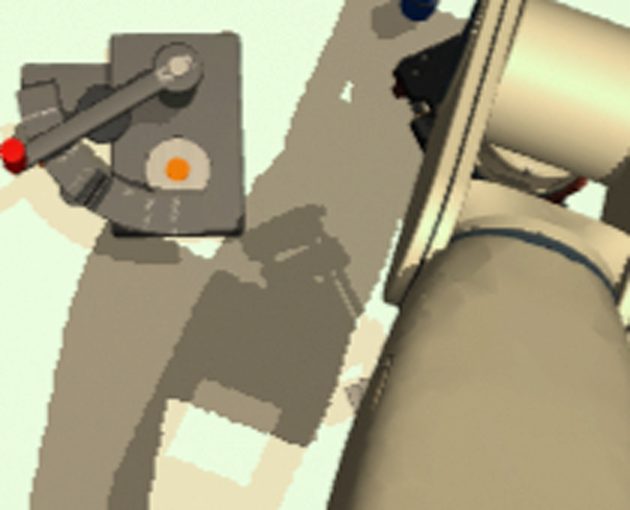

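The lever is settled in the orange notch: its direction is 119.6°, against 119 expected. The full orange spot is visible at crop (178,169), which gives (593,-12) at a 70.9 mm pivot distance (70 expected). Next I'll move over the gauge and look once.

Emit:
apply_moves(series=[[[-2.7, -1.7, 1.0, 0, 0, 0, 0.6], [-2.6, -1.7, 2.0, 0, 0, 0, 0.6], [0, 0, 3.0, 0, 0, 0, 0.6], [0, 0, 1.2, 0, 0, 0, 0.6], [0, 0, 0, 0, 0, 0, 0.6]]])

```text
t: 7.2
ee_pos: [510.7, -266.0, 169.7]
orientation: [-1.736, -2.613, 0.001]
ft_force: [-0.4, -0.4, 0.3]
width: 53.1
```

Run:
```python
from h import *
go([511,-268,96],23)
im,K,T=save("scene","pics/scene4.png")
a=cv2.resize(im[180:330,80:260],None,fx=4,fy=4,interpolation=2)
cv2.imwrite("pics/c4.png",cv2.convertScaleAbs(a,alpha=1.7))
p=ctrl.get_obs()['ee_pos']; print("tcp axis at z=138 px",(proj(K,T,[p[0],p[1],138])-[80,180])*4,(proj(K,T,[p[0],p[1],66])-[80,180])*4)
```

```text
t 7.2 pos [ 510.7 -266.   169.7] yaw 22.8 tilt 0.26 w 53.1 F [-0.4 -0.4  0.3] q6 -0.9
shift cm [-0.22 -0.02  7.37] turn z -0.2
tcp axis at z=138 px [306.73388829 267.9555487 ] [334.75618865 396.75055461]
```

View pics/c4.png

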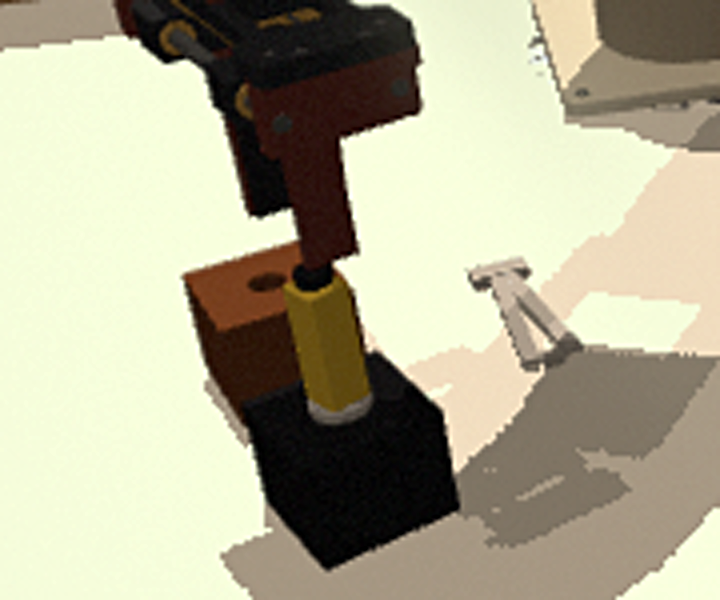

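The gauge grip (crop 330,340) is under the gripper, and its cap (314,275) lies about 3 mm off the TCP axis. That is within tolerance, so I'll nudge +2 mm, descend and grip.

Emit:
apply_moves(series=[[[-0.1, 0.2, 1.0, 0, 0, 0, 0.6], [0, 0, 2.0, 0, 0, 0, 0.6], [0, 0, 2.0, 0, 0, 0, 0.6], [0, 0, 1.6, 0, 0, 0, 0.6], [0, 0, 0.7, 0, 0, 0, 0.6], [0, 0, 0, 0, 0, 0, 0.4], [0, 0, 0, 0, 0, 0, 0.3], [0, 0, 0, 0, 0, 0, 0.2], [0, 0, 0, 0, 0, 0, 0.1], [0, 0, 0, 0, 0, 0, 0.1], [0, 0, 0, 0, 0, 0, 0.1], [0, 0, 0, 0, 0, 0, 0.1]]])

```text
t: 8.45
ee_pos: [514.6, -267.4, 99.5]
orientation: [1.739, 2.615, 0.0]
ft_force: [-0.4, 0.6, 6.2]
width: 23.0
```

```bash
python3 -c "
from h import *
go([594,-11.5,180],23)"
```

```text
t 8.45 pos [ 514.6 -267.4   99.5] yaw 22.7 tilt 0.06 w 23.0 F [-0.4  0.6  6.2] q6 -0.9
shift cm [20.53 17.22 -8.06] turn z -0.3
```

Emit:
apply_moves(series=[[[0, 0, 0, 0, 0, 0, 0.1], [0, 0, 0, 0, 0, 0, 0.1], [0, 0, -0.7, 0, 0, 0, 0.1], [0, 0, -1.5, 0, 0, 0, 0.1], [0, 0, -2.0, 0, 0, 0, 0.1], [0, 0, -2.0, 0, 0, 0, 0.1], [0, 0, -1.5, 0, 0, 0, 0.1], [0, 0, -0.6, 0, 0, 0, 0.1], [0, 0, 0, 0, 0, 0, 0.1]]])

```text
t: 9.35
ee_pos: [514.7, -267.4, 182.8]
orientation: [1.739, 2.614, 0.0]
ft_force: [0.4, 0.5, -1.2]
width: 23.0
```

Run:
```python
from h import *
go([594,-11.5,180],23)
im,K,T=save("scene","pics/scene5.png")
a=cv2.resize(im[150:330,80:260],None,fx=4,fy=4,interpolation=2)[:600]
cv2.imwrite("pics/c5.png",cv2.convertScaleAbs(a,alpha=1.7))
```

```text
t 9.35 pos [ 514.7 -267.4  182.8] yaw 22.7 tilt 0.11 w 23.0 F [ 0.4  0.5 -1.2] q6 -0.9
shift cm [20.54 17.2   0.27] turn z -0.3
```

View pics/c5.png

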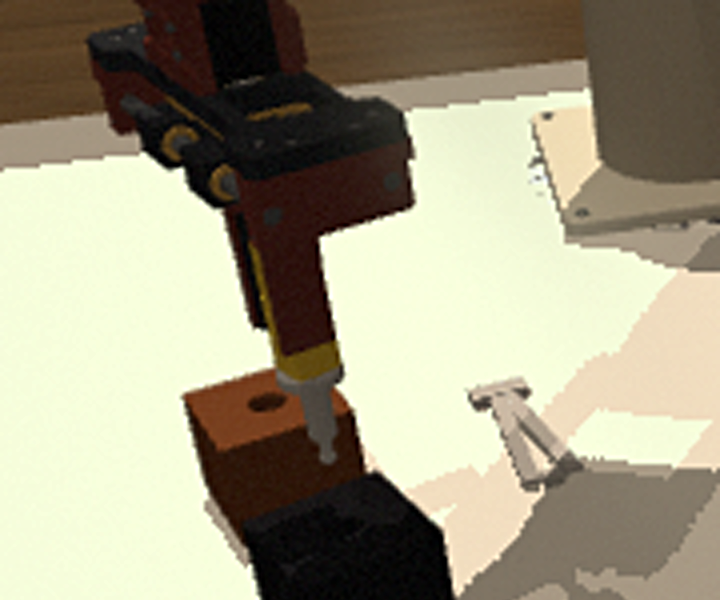

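The gauge is clear of the stand and held (nose to tip at crop (310,385) to (328,458)); the load is -1.2 N, which matches its weight. I'll carry it to above the spot.

Emit:
apply_moves(series=[[[1.2, 1.0, 0, 0, 0, 0, 0.1], [2.2, 1.85, 0, 0, 0, 0, 0.1], [2.5, 2.1, 0, 0, 0, 0, 0.1], [2.5, 2.1, 0, 0, 0, 0, 0.1], [2.5, 2.1, 0, 0, 0, 0, 0.1], [2.5, 2.1, 0, 0, 0, 0, 0.1], [2.5, 2.1, 0, 0, 0, 0, 0.1], [2.2, 1.85, 0, 0, 0, 0, 0.1], [1.6, 1.3, 1.0, 0, 0, 0, 0.1], [0.8, 0.7, 1.5, 0, 0, 0, 0.1], [0, 0, 1.0, 0, 0, 0, 0.1], [0, 0, 0, 0, 0, 0, 0.1]]])

```text
t: 10.6
ee_pos: [591.7, -11.7, 144.0]
orientation: [-1.737, -2.613, 0.004]
ft_force: [-0.6, -0.8, -1.1]
width: 23.5
```

Run:
```python
from h import *
go([594,-11.5,130],23)
save("top","pics/top6.png")
im,K,T=save("scene","pics/scene6.png")
a=cv2.resize(im[180:330,240:400],None,fx=4,fy=4,interpolation=2)
cv2.imwrite("pics/c6.png",cv2.convertScaleAbs(a,alpha=1.7))
p=ctrl.get_obs()['ee_pos']
for z in(p[2]-14,p[2]-85.5+4,p[2]-85.5): print((proj(K,T,[p[0],p[1],z])-[240,180]+.5)*4-.5)
print("spot",(proj(K,T,[594,-11.5,40])-[240,180]+.5)*4)
```

```text
t 10.6 pos [591.7 -11.7 144. ] yaw 22.8 tilt 0.28 w 23.5 F [-0.6 -0.8 -1.1] q6 -0.44
shift cm [-0.08  0.23  1.4 ] turn z -0.2
[251.66850074 276.10764386]
[254.31805252 395.92455588]
[254.46838636 402.72288911]
spot [258.14937626 438.30147675]
```

View pics/c6.png

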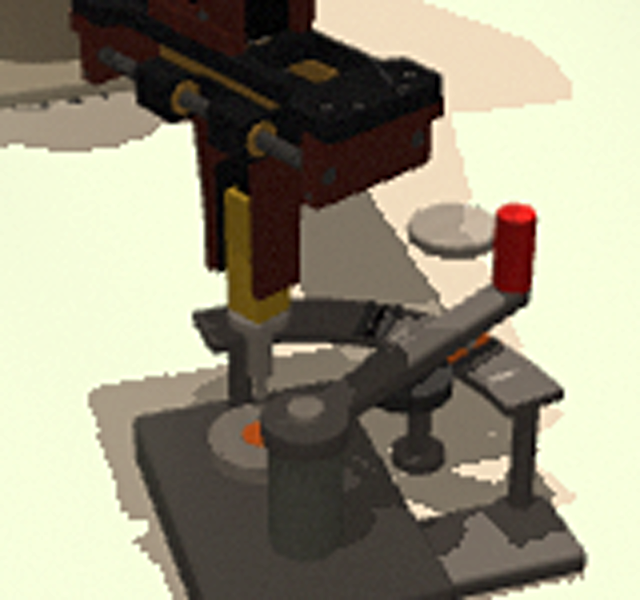

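The tip (crop 262,397) hangs over the spot: the spot's left edge at 243 and the disc's left edge at 208 put its centre at column 263. The lever is still over the orange strip. Before pressing I'll check uprightness from the nose and grip edges in the stored images.

Run:
```python
from h import *
im,K,T=load("pics/scene6.png")
g=im.max(2)
for v in range(256,284): print(v,g[v,296:314].tolist())
h=cv2.cvtColor(im,cv2.COLOR_BGR2HSV);m=cv2.inRange(h,(18,120,40),(34,255,255))
for v in range(228,262,3): 
    u=np.flatnonzero(m[v,290:320])+290; print(v,u.min() if len(u) else None,u.max() if len(u) else None,end='; ')
p=ctrl.get_obs()['ee_pos'];print()
for z in (130,100,60): print(proj(K,T,[p[0],p[1],z]))
```

```text
256 [71, 59, 59, 59, 60, 60, 60, 61, 57, 56, 56, 56, 55, 56, 55, 56, 42, 29]
257 [28, 61, 57, 60, 59, 59, 61, 60, 57, 55, 54, 56, 55, 55, 55, 48, 38, 29]
258 [36, 63, 69, 63, 63, 60, 61, 61, 56, 56, 55, 56, 57, 49, 53, 54, 41, 31]
259 [33, 44, 68, 71, 69, 59, 59, 60, 57, 55, 55, 54, 53, 52, 54, 47, 34, 31]
260 [29, 44, 49, 56, 68, 69, 69, 61, 60, 54, 49, 51, 51, 53, 45, 43, 32, 30]
261 [29, 36, 47, 49, 49, 53, 58, 62, 65, 54, 48, 48, 46, 46, 45, 38, 30, 27]
262 [30, 31, 37, 44, 49, 49, 50, 50, 51, 46, 44, 46, 44, 45, 38, 31, 30, 29]
263 [30, 30, 30, 31, 34, 46, 48, 48, 48, 47, 45, 44, 34, 28, 27, 26, 27, 28]
264 [30, 32, 31, 30, 27, 38, 44, 47, 46, 46, 44, 43, 29, 22, 21, 21, 23, 21]
265 [28, 28, 27, 26, 24, 32, 44, 46, 46, 43, 46, 43, 24, 17, 45, 48, 47, 47]
266 [26, 24, 26, 25, 26, 31, 43, 48, 46, 46, 45, 39, 114, 144, 145, 144, 143, 143]
267 [22, 24, 25, 27, 25, 31, 44, 47, 45, 44, 43, 38, 123, 146, 146, 145, 146, 147]
268 [122, 38, 25, 25, 27, 32, 43, 47, 47, 45, 45, 38, 119, 148, 148, 148, 149, 87]
269 [126, 37, 22, 26, 26, 33, 43, 47, 46, 45, 45, 39, 70, 82, 81, 81, 82, 71]
270
[... 620 characters left out ...]
[79, 29, 23, 27, 26, 25, 24, 57, 51, 52, 48, 38, 31, 32, 35, 38, 38, 38]
279 [80, 40, 26, 25, 27, 25, 22, 37, 46, 46, 35, 27, 32, 40, 39, 41, 39, 54]
280 [38, 26, 26, 26, 25, 24, 21, 26, 33, 36, 35, 36, 40, 41, 38, 38, 51, 70]
281 [40, 26, 22, 31, 43, 70, 70, 51, 50, 51, 43, 39, 40, 40, 40, 45, 70, 70]
282 [39, 47, 68, 65, 66, 68, 72, 70, 69, 51, 41, 39, 41, 41, 40, 38, 70, 70]
283 [70, 67, 68, 69, 66, 67, 70, 70, 70, 44, 40, 40, 39, 39, 40, 41, 53, 64]
228 296 300; 231 296 301; 234 296 301; 237 296 302; 240 297 301; 243 297 302; 246 297 302; 249 297 302; 252 297 311; 255 297 312; 258 300 309; 261 None None; 
[302.56191738 249.5469451 ]
[302.86232683 263.13193452]
[303.24620181 280.49136671]
```

The nose and plunger axis is vertical (columns 304.4 to 304.7 over its length), so the gauge is upright. I'll correct 2 mm along tool y and lower.

Emit:
apply_moves(series=[[[-0.1, 0.2, 0, 0, 0, 0, 0.1], [0, 0, 0.4, 0, 0, 0, 0.1], [0, 0, 0.4, 0, 0, 0, 0.1], [0, 0, 0.3, 0, 0, 0, 0.1], [0, 0, 0.2, 0, 0, 0, 0.1], [0, 0, 0, 0, 0, 0, 0.1], [0, 0, 0, 0, 0, 0, 0.1]]])

```text
t: 11.4
ee_pos: [595.9, -11.7, 133.6]
orientation: [-1.74, -2.616, 0.0]
ft_force: [0.1, 0.1, -1.9]
width: 23.4
```

Emit:
apply_moves(series=[[[0, 0, 0.2, 0, 0, 0, 0.1], [0, 0, 0, 0, 0, 0, 0.1]]])

```text
t: 11.6
ee_pos: [595.8, -11.7, 131.6]
orientation: [-1.74, -2.616, 0.0]
ft_force: [-0.3, 0.3, -1.7]
width: 23.4
```

Emit:
apply_moves(series=[[[0, 0, 0.2, 0, 0, 0, 0.1], [0, 0, 0, 0, 0, 0, 0.1]]])

```text
t: 11.8
ee_pos: [595.7, -11.7, 129.5]
orientation: [-1.74, -2.616, 0.0]
ft_force: [0.1, 0.1, -0.7]
width: 23.1
```

Emit:
apply_moves(series=[[[0, 0, 0.2, 0, 0, 0, 0.1], [0, 0, 0, 0, 0, 0, 0.1]]])

```text
t: 12.0
ee_pos: [595.7, -11.8, 127.4]
orientation: [-1.74, -2.616, 0.0]
ft_force: [-0.2, -0.2, -2.0]
width: 23.4
```

Emit:
apply_moves(series=[[[0.05, -0.15, 0, 0, 0, 0, 0.1], [0, 0, 0, 0, 0, 0, 0.1]]])

```text
t: 12.2
ee_pos: [594.0, -11.9, 127.6]
orientation: [-1.74, -2.616, 0.0]
ft_force: [0.5, 0.4, -1.2]
width: 23.6
```

Emit:
apply_moves(series=[[[0, 0, 0.2, 0, 0, 0, 0.1], [0, 0, 0, 0, 0, 0, 0.1]]])

```text
t: 12.4
ee_pos: [594.2, -11.9, 125.5]
orientation: [-1.74, -2.616, 0.0]
ft_force: [0.4, -0.3, -1.0]
width: 23.8
```

Emit:
apply_moves(series=[[[0, 0, 0.2, 0, 0, 0, 0.1], [0, 0, 0, 0, 0, 0, 0.1]]])

```text
t: 12.6
ee_pos: [594.3, -11.9, 123.6]
orientation: [1.74, 2.616, -0.0]
ft_force: [-0.3, 0.5, 0.6]
width: 23.0
```

Emit:
apply_moves(series=[[[0, 0, 0.2, 0, 0, 0, 0.1], [0, 0, 0, 0, 0, 0, 0.1]]])

```text
t: 12.8
ee_pos: [594.3, -11.9, 121.6]
orientation: [1.74, 2.616, 0.0]
ft_force: [-0.6, -0.3, 2.1]
width: 23.2
```

Run:
```python
from h import *
f=[]
for i in range(12):
    d=ctrl.get_image("scene"); f.append(ctrl.get_obs()['ft_force'])
f=np.array(f);print(f.mean(0),f.std(0),f[:,2].round(1)); go([594.2,-11.9,118.5])
```

```text
[-0.51939659  0.17630397  0.56888916] [0.49686975 0.33267328 0.47252275] [-0.1  0.6 -0.3  0.1  0.5  0.7  0.9  1.1  1.3  0.4  1.1  0.5]
t 13.4 pos [594.3 -11.9 121.7] yaw 22.7 tilt 0.0 w 23.5 F [-0.5  0.1  0.5] q6 -0.44
shift cm [ 0.   -0.01  0.32] turn z None
```

Mean net force is about 1.8 N, i.e. about 3.5 mm of compression, and the geometry gives 3.8 mm. Half way (7 mm) needs about 3.3 mm more.

Emit:
apply_moves(series=[[[0, 0, 0.17, 0, 0, 0, 0.1], [0, 0, 0.16, 0, 0, 0, 0.1], [0, 0, 0, 0, 0, 0, 0.1]]])

```text
t: 13.7
ee_pos: [594.3, -11.9, 118.2]
orientation: [1.74, 2.616, 0.0]
ft_force: [-0.3, -0.3, 2.3]
width: 23.0
```

Run:
```python
from h import *
f=[]
for i in range(16):
    d=ctrl.get_image("scene"); f.append(ctrl.get_obs()['ft_force'])
f=np.array(f);print(f.mean(0),f.std(0)); go([594.2,-11.9,118.4])
save("top","pics/top7.png")
im,K,T=save("scene","pics/scene7.png"); g=im.max(2)
for v in range(270,292,1): print(v,g[v,296:314].tolist())
h=cv2.cvtColor(im,cv2.COLOR_BGR2HSV);m=cv2.inRange(h,(0,180,70),(5,255,255));m[:200]=0;m[260:]=0;m[:,:350]=0;m[:,380:]=0
ys,xs=np.nonzero(m);print('knob',xs.mean(),ys.min(),'expected',proj(K,T,[590,118,140]))
a=cv2.resize(im[180:330,240:400],None,fx=4,fy=4,interpolation=2)
cv2.imwrite("pics/c7.png",cv2.convertScaleAbs(a,alpha=1.7))
```

```text
[-0.56949761  0.06760651  1.76315254] [0.55636348 0.5028153  0.49920474]
t 14.5 pos [594.3 -11.9 118.4] yaw 22.7 tilt 0.0 w 23.7 F [-0.6 -0.7  1.3] q6 -0.44
shift cm [ 0.01 -0.01 -0.  ] turn z None
270 [157, 49, 67, 62, 60, 60, 60, 60, 59, 57, 56, 56, 55, 56, 55, 51, 46, 113]
271 [159, 47, 59, 70, 69, 60, 61, 61, 58, 58, 55, 56, 54, 46, 52, 52, 41, 143]
272 [159, 47, 42, 61, 69, 71, 69, 61, 62, 59, 59, 50, 51, 52, 51, 46, 34, 148]
273 [160, 44, 38, 48, 49, 58, 69, 69, 63, 52, 53, 52, 51, 46, 44, 41, 51, 82]
274 [161, 45, 27, 43, 48, 50, 46, 51, 50, 48, 45, 45, 46, 42, 40, 55, 72, 73]
275 [154, 45, 22, 25, 35, 49, 49, 47, 48, 49, 46, 44, 43, 57, 54, 73, 76, 75]
276 [86, 29, 23, 25, 24, 26, 44, 43, 46, 44, 43, 43, 49, 75, 75, 77, 79, 64]
277 [77, 28, 22, 24, 26, 24, 44, 46, 46, 46, 45, 44, 37, 54, 57, 35, 33, 32]
278 [79, 27, 26, 27, 26, 26, 42, 46, 47, 46, 44, 45, 40, 32, 34, 37, 38, 38]
279 [80, 40, 24, 27, 26, 23, 39, 44, 45, 45, 44, 45, 41, 40, 38, 40, 38, 53]
280 [38, 27, 25, 25, 25, 24, 35, 45, 46, 46, 46, 42, 40, 40, 40, 39, 53, 69]
281 [30, 25, 23, 27, 36, 53, 45, 44, 47, 48, 4
[... 162 characters left out ...]
9, 38, 40, 41, 54, 65]
284 [71, 68, 67, 68, 67, 67, 45, 44, 46, 36, 39, 41, 41, 41, 40, 41, 46, 48]
285 [69, 69, 67, 67, 67, 67, 46, 43, 46, 33, 40, 39, 39, 43, 46, 44, 44, 46]
286 [69, 68, 66, 68, 65, 82, 76, 61, 47, 26, 41, 40, 40, 41, 41, 39, 40, 41]
287 [69, 68, 68, 66, 72, 101, 79, 56, 47, 25, 29, 39, 41, 40, 40, 41, 41, 39]
288 [69, 69, 67, 66, 82, 100, 101, 77, 52, 22, 26, 28, 37, 40, 40, 39, 40, 41]
289 [69, 67, 68, 68, 63, 101, 103, 101, 103, 54, 26, 28, 29, 32, 36, 41, 40, 40]
290 [68, 68, 68, 68, 65, 77, 94, 103, 106, 67, 28, 26, 28, 27, 29, 31, 33, 36]
291 [69, 69, 68, 70, 67, 67, 67, 77, 80, 86, 33, 26, 24, 26, 27, 28, 29, 30]
knob 368.75 231 expected [366.98252963 232.99722809]
```

View pics/c7.png

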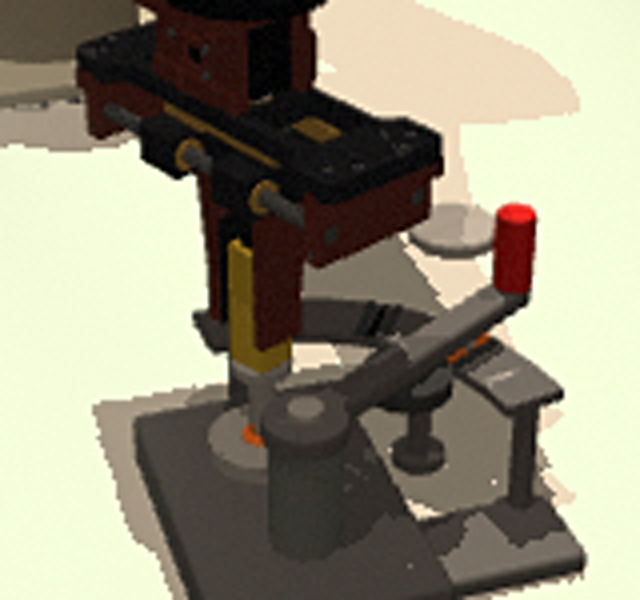

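The picture shows the gauge upright, with its tip inside the spot at crop (257,434). The lever is over the orange strip with the knob at (516,250), unmoved. Mean net force is about 3.0 N, and the geometry gives about 7.1 mm of compression. Handing in.

```bash
python3 -c "
from h import *
go([594.2,-11.9,118.4]); ctrl.close_job()"
```

```text
t 14.6 pos [594.3 -11.9 118.4] yaw 22.7 tilt 0.0 w 23.1 F [ 0.3 -0.2  2.3] q6 -0.44
shift cm [ 0.   -0.01 -0.  ] turn z None
the job is handed in; nothing more can be done
```

I swung the lever into the orange notch and took the gauge out of its stand. It is now held upright on the anvil's orange spot with the plunger about half way in. I handed the job in at 14.6 s.

**Last checks**
- **Lever:** after release it pointed at 119.6°, against about 119° expected for the notch. The knob was in the same place in the final picture.
- **Gauge:** the nose measured vertical in the picture taken just before pressing, and the final picture shows it upright. The tip is inside the spot, about 3 mm or less from its centre.
- **Plunger:** the mean push was about 3.0 N, and the height of the gripper gives about 7.1 mm of travel, so both agree with half way (7 mm).

**What disagreed:** the side camera reads about 1.5 px (3 mm) off the arm's own position, so I judged the tip against the spot within the same picture. Single force readings scatter by about 0.5 N, so I used averages. The grip opening read 23–24 mm on the 22 mm grip throughout, but the gauge did not slip.

I did not re-measure the canisters, tank, lens cap or clip. The arm was never near the canisters, and it passed well above everything else.

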